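# Find the high spot of a tilted tube-mixer disc with its feeler gauge

## Robot

A 7-joint arm with a two-finger parallel gripper is mounted at the origin on the work surface. World frame = base frame: x ahead of the robot, y to its left, z up, the work surface at z = 0. Lengths are in m, angles in degrees, forces in N, time in s.
With the tool pointing down it reaches from about 0.425 to 0.975 m from the base axis. Payload 16.7 kg.
Tool frame: the origin (TCP) lies between the finger pads; the fingertips stand 8 mm ahead of it and the grasp point (between the pads) lies 11 mm behind it; z points along the fingers, y is the direction in which the jaws open and shut (so a half turn about z gives the same grasp; the last joint's range is limited). The gripper opens to 85 mm and grips with 20 to 120 N. Pads are 22 mm wide; open, the fingers measure 114 mm over their backs; the gripper's body (76 mm by 85 mm) begins 54 mm behind the grasp point. The pads swing forward as they close: fully open they stand 13 mm farther back than shut.
Start: joints at [58.356, 24.414, 4.234, 92.017, -1.954, 63.644, -3.845], TCP at [0.265, -0.621, 0.239] pointing down, gripper open.
Joint ranges: [-163.25, 163.25], [-28.42, 122.38], [-70.27, 78.77], [12.13, 141.07], [-58.53, 238.53], [9.26, 117.41], [-156.51, 156.51]. Speed limits (degrees/s): [108.29, 108.29, 136.94, 136.94, 172.46, 172.46, 172.46].

## Interface

Orientations are given as [roll, pitch, yaw] about the fixed x, y, z axes, in that order (R = Rz(yaw) Ry(pitch) Rx(roll)).
In Python, from station import manip gives the robot as it stands.
- The arm moves only by the tool jog_arm, never from a script. Its argument "plan" is a list that holds one entry, the list of rows, each a list of 5 numbers: the finger opening in mm, from 0 to 85.4, then the shift along the tool's x, y, z in units of 250 mm (1.0 is 250 mm), then the turn about the tool's z in units of 180 degrees (1.0 is 180 degrees). In form: [[[hand, dx, dy, dz, yaw], ...]]. A call has 1 to 20 rows; each row is the pose to reach, as a shift and turn from the pose commanded when the call began, along the tool's axes at that moment, turning the shorter way round; what a row does not reach only later rows make up. A row lasts 1/12 s, in which the tool goes at most 41.7 mm and 7.16 degrees, less where a joint would pass 70% of its speed; a pose out of reach is approached as far as the arm can. A call with a number of a shift or a turn outside -1 to 1 is refused whole. A call with a gripper value outside its range is refused whole. The fingers move at their own pace and stop on an object; "newtons" is the grip in N (left out, the last holds). Time passes only in rows, so rows that repeat a pose let the fingers close. It gives the time, the measured TCP pose, the force and the opening at its end, in the units of the state.
- manip.get_obs(): the state, without advancing time (a new reading comes with each control period).
- manip.camera(name): name is "side" or "top"; returns a dict with "color" (420x560x3 uint8, red, green, blue), "fx", "fy", "cx", "cy" (pixels), "D" ([k1, k2, p1, p2, k3] as OpenCV has them; the pictures are not rectified), "world_from_camera" (4x4, takes a point from camera to world coordinates). Camera axes: x right, y up, looking along -z (the intrinsics and any distortion apply to the point x, -y, -z); pixel columns grow to the right and rows downward; lengths in m; the calibration is good to about 2 mm. A picture is of the moment at which its call begins. There is no depth.
- manip.job_done(): hands the job in, once; it reports no verdict.
Trained networks look in the newest picture that a camera, given by its name, has taken for a name from the list of things; names that differ only in an ending like _2 or _b are one class to them, and where a whole thing is asked for, a point or a joint stands for the part that bears it (a point fixed in the world has none). Each returns a list of dicts, best first, with "confidence" (0 to 1); they miss things now and then, are a little off and sometimes report something else, mostly with a low value. They report only what shows in the picture. A call takes as long as a camera call.
- manip.recognise(camera, name): "position" ([x, y, z] in m, in the coordinates of the camera as it stood for that picture, good to about 4 mm: the middle of the surface that is visible of it).
- manip.outline_of(camera, name): "mask" (420x560 bool, what is visible of it).
The state is a dict: "time_s": time; "joint_pos": joint angles; "qvel": joint speeds; "joint_torque": joint torques, N m; "tool_pos": TCP position; "eef_rot": TCP orientation; "force": force on the tool from outside, world axes, zero at the start; "torque": the same for the moment, N m; "width": finger opening in m.
Only numpy, scipy, OpenCV 4.12 (cv2) and the standard library are available. Lean on these libraries where they do the work, as an engineer would, in place of code of your own. Each camera call takes 0.05 s, during which the arm holds its last target.

## Task

The drive rim hidden under the tilted disc of the tube mixer is warped and has two high spots, one higher than the other. Turn the disc slowly by its orange crank post while watching the red feeler pointer, find the higher of the two spots and leave the disc stopped with it on the feeler, so that the pointer stands at its largest swing, then let go. Do not touch the red pointer and leave the loose things round about where they are.

Things in the scene. Friction and masses are not known exactly. Their poses are not given: they have to be found in the camera images.
- hub (a point): Centre of the upper face of the mixer's aluminium disc (236 mm across, 8 mm thick). z is the disc's axis, out of the face: it leans 35 degrees from vertical, towards the mixer's front. x, y turn with the disc; the crank post stands on -x. Five white tube sleeves (30 mm across, 28 mm tall) are fixed on the disc 85 mm from the axis, at 90, 135, 180, 225 and 270 degrees round from the crank post.
- column (a point): Top centre of the white column (36 mm across) with a round grey cap (56 mm across, 12 mm thick) on the disc's axis, fixed to the disc; the cap's top is 62 mm above the disc's face. It leans with the axis over the low side of the disc, so that a tool must be tilted along the axis to hold the crank post there.
- crank (a point): Centre (half-way up) of the orange crank post, 20 mm across, 64 mm tall, standing on the disc parallel to its axis and 85 mm from it; the centre is 33 mm above the disc's face. It spins freely on its pin, so it can be held and led round the full circle without turning the tool. z is along the post, outwards; x and y turn with it.
- disc (a joint): Angle of the disc (rad), growing counter-clockwise from above; at 0 the crank is at the lowest point of its circle. It turns without limit both ways; friction (0.15 N m, 2 N at the crank) keeps it where it is left. It does not tell where the high spots lie: that differs every time. Slowly means never over a third of a turn per second (2 rad/s).
- gauge (a joint): Swing of the feeler (rad): a sprung roller on the hidden rim under the uphill edge moves the red pointer: 0 on low parts, growing (pointer to the right seen from the front) where the rim is higher, never over 0.45. Each high spot is a smooth swell over about 45 degrees of disc turn, reading most at its top; they lie 126 degrees apart one way round, so a whole turn may be needed.
- pointer: The red pointer, 105 mm long, over the white scale plate beyond the disc's uphill edge; not to be touched. Origin at its pivot, 111 mm uphill of the disc's axis, 20 mm to the right (seen from the front), 17 mm below the disc's upper face; x runs towards its tip.
- mixer: The whole mixer, fixed to the table: white base 280 x 170 mm, 35 mm high. Origin on the table, below the disc's centre; x points horizontally uphill, away from its front (the low side, facing roughly to the robot's right), z up. The disc's underside centre is 125 mm above it; the disc's axis is in its frame (-0.574, 0, 0.819).
- bottle: Loose bystander: reagent bottle with a blue cap, 60 mm across, 140 mm tall, origin under its centre.
- sleeve: Loose bystander: open white tube sleeve, 40 mm across, 70 mm tall, origin under its centre.
- driver: Loose bystander: screwdriver with a blue handle, 190 mm long, lying on the table.
- jar: Loose bystander: jar with a grey lid, 68 mm across, 80 mm tall, origin under its centre.

How it is judged:
By the outcome, as a careful person would: the job done as asked, in the order asked, and still so for the second after the job is handed in, with the robot touching nothing.
It also fails if it takes over 72 s, if anything falls off the work surface, if the arm or the gripper's body presses on something with over 40 N, if the wrist force passes 120 N, or if a joint passes its speed limit or range.

## Working session

There is one attempt and no reset: what is moved stays moved. The work goes in short steps, Python scripts to look and compute and a tool call to move; the robot and the scene stay as the last step left them, time stands still between calls to the robot, and variables do not carry over. Pictures are saved under pics/ and viewed, and the job is handed in when it is done.

Besides the shell and the picture viewer there is one more tool, called in YAML: its name, and indented under it one key for each argument. jog_arm: Moves the arm, as the interface text tells. Shifts and turns lie within -1 to 1; 1 stands for 250 mm of shift or 180 degrees of turn. Its arguments: {"type":"object","properties":{"plan":{"type":"array","items":{"type":"array","items":{"type":"array","items":{"type":"number"}}}},"newtons":{"type":"number"}},"required":["plan"]}

```bash
mkdir -p pics; ls
cat > h.py <<'E'
from station import manip
import numpy as np, cv2
def snap(n,name):
    c=manip.camera(n); cv2.imwrite('pics/'+name+'.png',cv2.cvtColor(c['color'],cv2.COLOR_RGB2BGR)); return c
def proj(c,P):
    P=np.atleast_2d(P); T=np.linalg.inv(c['world_from_camera']); q=P@T[:3,:3].T+T[:3,3]
    q=q*np.array([1,-1,-1]); K=np.array([[c['fx'],0,c['cx']],[0,c['fy'],c['cy']],[0,0,1.]])
    return cv2.projectPoints(q.reshape(-1,1,3),np.zeros(3),np.zeros(3),K,np.array(c['D'],float))[0].reshape(-1,2)
E
python3 - <<'E'
from h import *
o=manip.get_obs(); print({k:np.round(v,3) for k,v in o.items()})
for n in ['side','top']:
    c=snap(n,n+'0'); W=np.array(c['world_from_camera']); print(n,np.round(W,3).tolist())
    for t in ['hub','column','crank','pointer','mixer','bottle','sleeve','driver','jar','disc']:
        for r in manip.recognise(n,t)[:2]:
            p=W[:3,:3]@np.array(r['position'])+W[:3,3]; print(t,round(r['confidence'],2),p.round(3),proj(c,p).round()[0])
E
```

```text
pics
{'time_s': np.float64(0.0), 'joint_pos': array([58.355, 24.45 ,  4.231, 92.051, -1.954, 63.643, -3.842]), 'qvel': array([0.006, 0.104, 0.02 , 0.105, 0.126, 0.029, 0.109]), 'joint_torque': array([ 2.0000e-03, -9.4984e+01,  3.7610e+00, -4.6351e+01,  1.9000e-02,
        1.0000e-02,  0.0000e+00]), 'tool_pos': array([ 0.264, -0.621,  0.239]), 'eef_rot': array([-1.79928e+02,  5.00000e-03,  2.30800e+01]), 'force': array([-0.599, -0.004,  0.108]), 'torque': array([-0.063, -0.046, -0.008]), 'width': np.float64(0.085)}
side [[-0.809, 0.394, -0.436, 0.148], [-0.588, -0.551, 0.592, 0.697], [-0.007, 0.736, 0.677, 0.883], [0.0, 0.0, 0.0, 1.0]]
hub 0.56 [0.5   0.029 0.172] [343. 215.]
column 0.85 [0.498 0.028 0.172] [344. 216.]
crank 0.39 [ 0.562 -0.1    0.142] [349. 182.]
pointer 0.67 [0.531 0.124 0.204] [304. 225.]
mixer 0.78 [0.5   0.082 0.111] [328. 252.]
bottle 0.71 [0.701 0.004 0.09 ] [272. 201.]
bottle 0.4 [0.506 0.03  0.171] [341. 215.]
sleeve 0.76 [0.683 0.144 0.05 ] [240. 252.]
sleeve 0.18 [0.702 0.003 0.091] [272. 200.]
driver 0.78 [0.593 0.31  0.018] [223. 334.]
jar 0.82 [ 0.591 -0.21   0.08 ] [360. 174.]
disc 0.65 [0.505 0.028 0.171] [342. 215.]
top [[0.016, 0.998, -0.067, 0.539], [-1.0, 0.017, 0.002, 0.017], [0.003, 0.067, 0.998, 1.217], [0.0, 0.0, 0.0, 1.0]]
hub 0.59 [ 0.519 -0.004  0.15 ] [280. 247.]
column 0.82 [ 0.514 -0.004  0.149] [280. 249.]
crank 0.68 [ 0.555 -0.092  0.132] [319. 231.]
pointer 0.65 [0.53  0.134 0.216] [213. 241.]
mixer 0.72 [0.598 0.31  0.024] [152. 211.]
mixer 0.68 [0.519 0.043 0.168] [258. 246.]
bottle 0.7 [ 0.7   -0.011  0.095] [284. 168.]
sleeve 0.73 [0.686 0.138 0.034] [222. 176.]
driver 0.91 [0.597 0.308 0.023] [153. 212.]
jar 0.97 [ 0.603 -0.207  0.075] [366. 212.]
jar 0.29 [ 0.519 -0.002  0.149] [279. 247.]
disc 0.62 [0.517 0.002 0.152] [277. 247.]
disc 0.62 [0.534 0.138 0.217] [211. 239.]
```

View pics/side0.png

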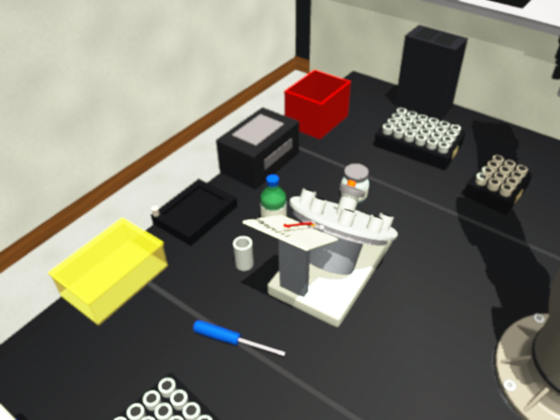

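View pics/top0.png

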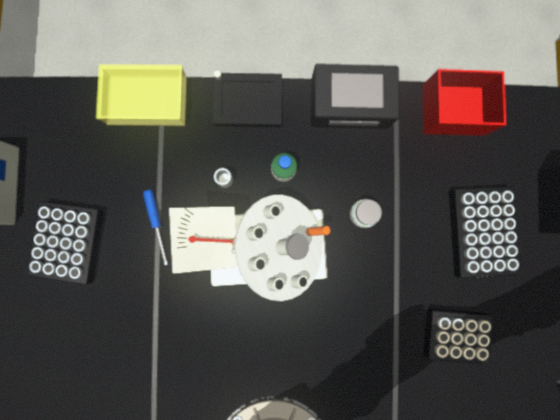

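Run:
```python
from h import *
import cv2
a=cv2.imread('pics/top0.png')[180:320,160:350]; cv2.imwrite('pics/topz.png',cv2.resize(a,None,fx=4,fy=4,interpolation=cv2.INTER_CUBIC))
a=cv2.imread('pics/side0.png')[150:330,230:410]; cv2.imwrite('pics/sidez.png',cv2.resize(a,None,fx=3.3,fy=3.3,interpolation=cv2.INTER_CUBIC))
for n in ['side','top']:
    c=manip.camera(n); print(n,c['fx'],c['fy'],c['cx'],c['cy'],c['D'])
    for t in ['column','crank','disc','pointer','mixer']:
        for i,r in enumerate(manip.outline_of(n,t)[:2]):
            m=np.array(r['mask']); ys,xs=np.nonzero(m); print(t,round(r['confidence'],2),m.sum(),xs.min(),xs.max(),ys.min(),ys.max(),xs.mean(),ys.mean())
            cv2.imwrite(f'pics/m_{n}_{t}_{i}.png',m.astype(np.uint8)*255)
```

```text
side 516.9435333489752 516.9435333489752 286.61075928382644 207.62259055498433 [-0.08287563  0.          0.          0.          0.        ]
column 0.58 3523 290 396 180 245 344.2015327845586 216.1141072949191
crank 0.6 18 347 352 181 184 349.77777777777777 182.55555555555554
disc 0.91 3474 290 395 180 245 343.98157743235464 216.31894070236038
disc 0.7 48 347 355 180 186 351.0416666666667 182.83333333333334
mixer 0.93 11852 243 396 180 326 326.04362132973336 251.99578130273372
top 485.9969422313475 485.9969422313475 271.7183248961624 204.64456313339352 [-0.08056047  0.          0.          0.          0.        ]
column 0.76 7373 234 329 195 300 278.1334599213346 247.30747321307473
crank 0.59 200 306 329 226 235 317.445 230.53
disc 0.75 7518 234 329 195 301 278.3777600425645 247.23596701250332
pointer 0.6 240 188 235 236 253 214.42083333333332 241.24166666666667
mixer 0.66 12415 170 329 195 300 252.699234796617 245.29979863068868
```

View pics/topz.png

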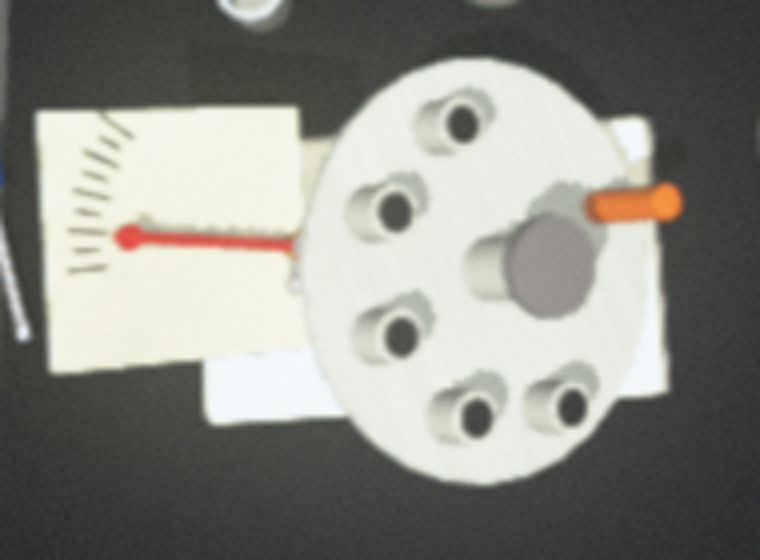

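View pics/sidez.png

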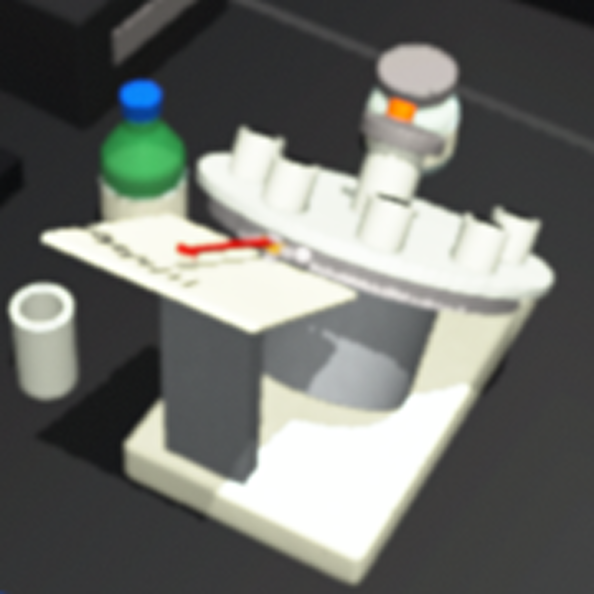

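```bash
cat >> h.py <<'E'
from scipy.optimize import least_squares
from scipy.spatial.transform import Rotation as Rn
def mix(p):  # x,y,yaw(deg)-> origin, R of mixer ; hub origin and static disc frame (z axis; x uphill in-plane)
    x,y,yw=p; R=Rn.from_euler('z',yw,degrees=True).as_matrix()
    t=np.radians(35); az=R@np.array([-np.sin(t),0,np.cos(t)]); ax=R@np.array([np.cos(t),0,np.sin(t)]); ay=np.cross(az,ax)
    D=np.stack([ax,ay,az],1); hub=np.array([x,y,0.125])+0.008*az
    return hub,D
def dp(p,ang,r,h): # point at angle (deg) from lowest, ccw
    hub,D=mix(p); a=np.radians(ang)
    return hub+D@np.array([-r*np.cos(a),-r*np.sin(a),h])
E
python3 - <<'E'
from h import *
ct=manip.camera('top'); cs=manip.camera('side')
s=np.array([[462,124],[397,212],[401,338],[477,418],[572,408]])/4.+[160,180]
cap=np.array([550,266])/4+[160,180]; cr=np.array([668,203])/4+[160,180]
cap2=np.array([417,73])/3.3+[230,150]
def f(q,order=1):
    p=q[:3];th=q[3]
    P=[dp(p,th+o,.085,.028) for o in [90,135,180,225,270]][::order]
    r=[proj(ct,np.array(P))-s, proj(ct,dp(p,0,0,.062))-cap, proj(ct,dp(p,th,.085,.065))-cr, proj(cs,dp(p,0,0,.062))-cap2]
    return np.concatenate(r).ravel()
for order in (1,-1):
  for th0 in (0,30,60):
    r=least_squares(f,[.52,0,90,th0],args=(order,)); print(order,r.x.round(4),r.cost, r.fun.round(1) if r.cost<100 else '')
r=min([least_squares(f,[.52,0,90,20],args=(o,)) for o in(1,-1)],key=lambda r:r.cost)
p=r.x[:3];hub,D=mix(p); print(hub,D)
im=cv2.imread('pics/side0.png')
pts=[dp(p,a,.118,0) for a in range(0,360,10)]+[dp(p,0,0,.062),dp(p,r.x[3],.085,.065)]
piv=hub+D@[.111,-.020,-.017]; tip=piv+D@[.105,0,0]; print(piv,tip)
for n,c in(('top',ct),('side',cs)):
    im=cv2.imread(f'pics/{n}0.png'); im=cv2.resize(im,None,fx=3,fy=3)
    for u in proj(c,np.array(pts+[piv,tip])): cv2.circle(im,tuple(int(v*3+1) for v in u),2,(0,0,255),-1)
    cen=proj(c,hub)[0]*3; x0,y0=int(cen[0]-450),int(cen[1]-270); cv2.imwrite(f'pics/ov_{n}.png',im[y0:y0+560,x0:x0+750])
E
```

```text
1 [ 5.16700e-01 -7.20000e-03  9.72301e+01  1.85004e+01] 131.84157243516145 
1 [ 5.16700e-01 -7.20000e-03  9.72301e+01  1.85004e+01] 131.84157243520653 
1 [ 5.16700e-01 -7.20000e-03  9.72302e+01  1.85003e+01] 131.84157243580825 
-1 [5.150000e-01 1.300000e-02 9.577540e+01 1.585545e+02] 5727.12984641896 
-1 [5.150000e-01 1.300000e-02 9.576250e+01 1.585686e+02] 5727.129785570887 
-1 [5.150000e-01 1.300000e-02 9.575210e+01 1.585696e+02] 5727.1299513521135 
[ 0.51728901 -0.01174066  0.13155322] [[-1.03095742e-01 -9.92048437e-01  7.21884161e-02]
 [ 8.12638505e-01 -1.25856663e-01 -5.69015607e-01]
 [ 5.73576436e-01  6.93889390e-18  8.19152044e-01]]
[0.52445915 0.09065261 0.18129462] [0.5136341  0.17597966 0.24152014]
```

View pics/ov_top.png

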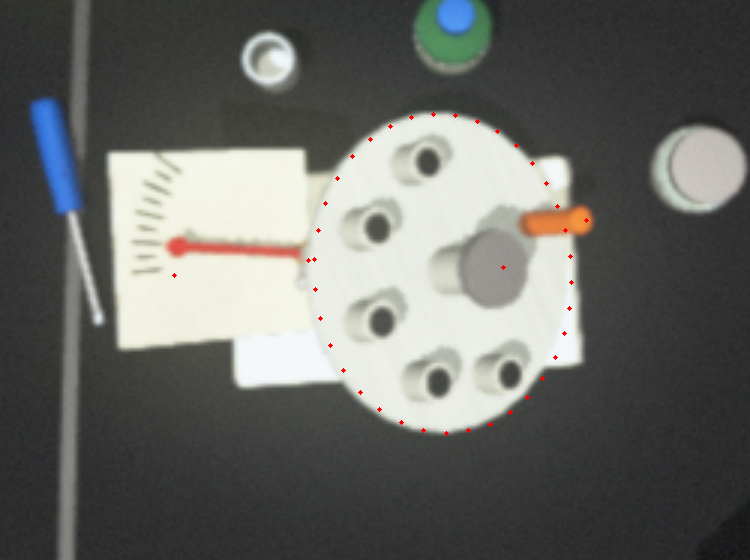

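View pics/ov_side.png

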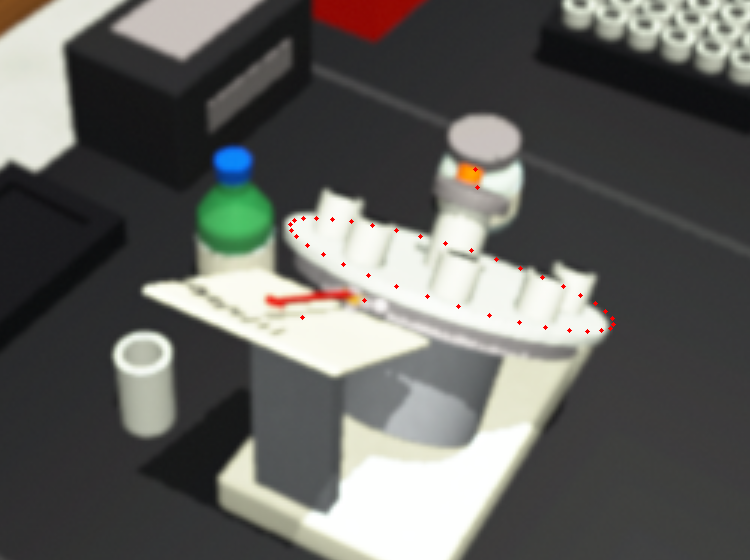

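```bash
sed -n '/^ct=/,$p' /dev/null
cat > fit.py <<'E'
from h import *
ct=manip.camera('top'); cs=manip.camera('side')
s=np.array([[462,124],[397,212],[401,338],[477,418],[572,408]])/4.+[160,180]
cap=np.array([550,266])/4+[160,180]; cr=np.array([668,203])/4+[160,180]
cap2=np.array([402,126])/3.3+[230,150]
def f(q):
    p=q[:3];th=q[3]
    P=[dp(p,th+o,.085,.028) for o in [90,135,180,225,270]]
    r=[proj(ct,np.array(P))-s, proj(ct,dp(p,0,0,.062))-cap, proj(ct,dp(p,th,.085,.065))-cr, proj(cs,dp(p,0,0,.062))-cap2]
    return np.concatenate(r).ravel()
r=least_squares(f,[.52,0,90,20],loss='soft_l1'); print(r.x.round(4),r.cost); print(f(r.x).reshape(-1,2).round(1).tolist())
p=r.x[:3];hub,D=mix(p); print(hub,D)
pts=[dp(p,a,.118,0) for a in range(0,360,10)]+[dp(p,0,0,.062),dp(p,r.x[3],.085,.065)]
piv=hub+D@[.111,-.020,-.017]; tip=piv+D@[.105,0,0]; print(piv,tip)
for n,c in(('top',ct),('side',cs)):
    im=cv2.imread(f'pics/{n}0.png'); im=cv2.resize(im,None,fx=3,fy=3)
    for u in proj(c,np.array(pts+[piv,tip])): cv2.circle(im,tuple(int(v*3+1) for v in u),2,(0,0,255),-1)
    cen=proj(c,hub)[0]*3; x0,y0=int(cen[0]-450),int(cen[1]-270); cv2.imwrite(f'pics/ov2_{n}.png',im[y0:y0+560,x0:x0+750])
E
python3 fit.py
```

```text
[ 5.16400e-01 -4.20000e-03  9.62838e+01  1.95636e+01] 2.238044958700684
[[-0.2, 0.1], [-0.7, -0.2], [-0.1, -0.4], [-0.1, -0.0], [0.0, 0.1], [1.5, -0.1], [-0.2, -0.4], [1.7, 0.3]]
[ 0.51686375 -0.00880722  0.13155322] [[-0.08965825 -0.99399203  0.06277938]
 [ 0.8142306  -0.10945251 -0.5701304 ]
 [ 0.57357644  0.          0.81915204]]
[0.52572427 0.09345365 0.18129462] [0.51631016 0.17894786 0.24152014]
```

View pics/ov2_top.png

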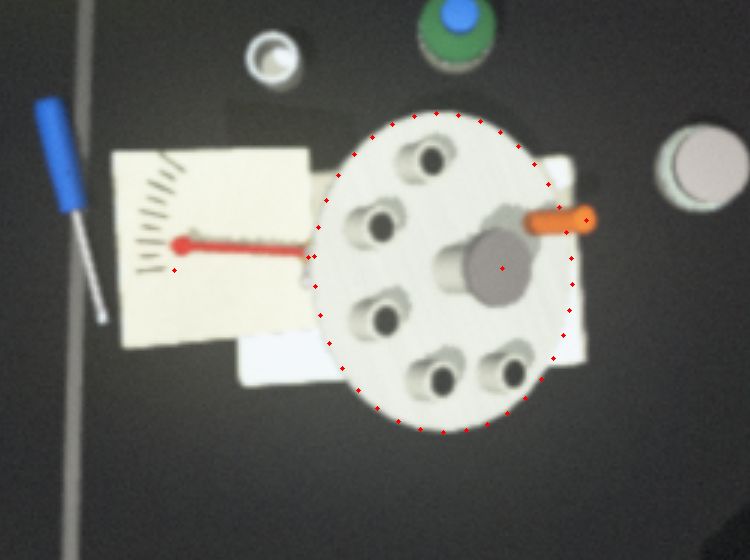

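View pics/ov2_side.png

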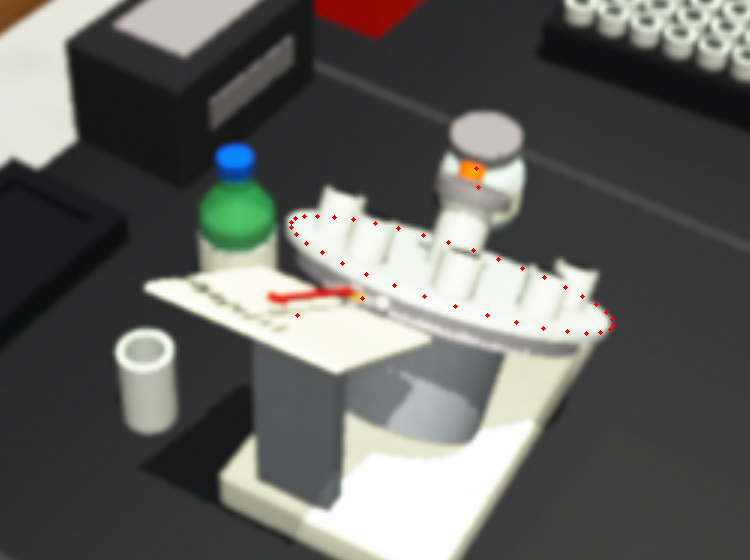

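```bash
cat >> h.py <<'E'
P0=np.array([.5164,-.0042,96.28])
def tcp(th,h=.057,p=P0): return dp(p,th,.085,h)+np.array([0,0,-.011])
def state():
    o=manip.get_obs(); R=Rn.from_euler('xyz',o['eef_rot'],degrees=True).as_matrix()
    return o,R
def shift(target,base=None,R=None):
    o,R0=state(); R=R0 if R is None else R; b=o['tool_pos'] if base is None else base
    return (R.T@(np.asarray(target)-b))/.25
E
python3 - <<'E'
from h import *
t=tcp(19.6); print(t, 'top of post',dp(P0,19.6,.085,.065)); o,R=state(); print(o['time_s'])
hi=t.copy(); hi[2]=.26
print(shift(hi), shift(t), (96.3-o['eef_rot'][2])/180)
for a in range(0,360,45): print(a,tcp(a).round(3),np.hypot(*tcp(a)[:2]).round(3))
E
```

```text
[ 0.55599561 -0.10333963  0.12131582] top of post [ 0.55649755 -0.10790071  0.13886903]
1.9
[ 1.88395282 -1.44785355 -0.08264798] [ 1.88394387 -1.44781768  0.47208876] 0.40680050614447494
0 [ 0.528 -0.11   0.118] 0.54
45 [ 0.586 -0.084  0.133] 0.592
90 [ 0.605 -0.032  0.167] 0.606
135 [0.575 0.014 0.202] 0.575
180 [0.513 0.028 0.216] 0.514
225 [0.455 0.001 0.202] 0.455
270 [ 0.436 -0.051  0.167] 0.439
315 [ 0.466 -0.097  0.133] 0.476
```

jog_arm:
  plan:
    - [[60,0.94,-0.72,-0.08,0.407],[60,0.94,-0.72,-0.08,0.407],[60,0.94,-0.72,-0.08,0.407],[60,0.94,-0.72,-0.08,0.407],[60,0.94,-0.72,-0.08,0.407],[60,0.94,-0.72,-0.08,0.407],[60,0.94,-0.72,-0.08,0.407],[60,0.94,-0.72,-0.08,0.407],[60,0.94,-0.72,-0.08,0.407],[60,0.94,-0.72,-0.08,0.407],[60,0.94,-0.72,-0.08,0.407],[60,0.94,-0.72,-0.08,0.407]]
  newtons: 20

```text
time_s: 2.9
tool_pos: [0.4104, -0.3631, 0.2595]
eef_rot: [-180.0, -0.0, -50.4]
force: [-0.1, 0.4, -0.6]
width: 0.0599
```

Run:
```python
from h import *
o,R=state(); print({k:np.round(v,3) for k,v in o.items()})
t=tcp(19.6);hi=t.copy(); hi[2]=.24
print(shift(hi),(96.3-o['eef_rot'][2])/180)
```

```text
{'time_s': np.float64(2.9), 'joint_pos': array([  27.722,   11.406,    8.135,  107.482,   -1.831,   61.222,
       -103.866]), 'qvel': array([ 0.965,  0.189, -0.986, -0.095,  0.331,  0.062, 10.903]), 'joint_torque': array([-1.0340e+00, -6.7713e+01,  2.6390e+00, -4.5357e+01, -1.0000e-01,
       -8.0000e-03, -3.7060e+00]), 'tool_pos': array([ 0.41 , -0.363,  0.259]), 'eef_rot': array([-1.79995e+02, -1.30000e-02, -5.04460e+01]), 'force': array([-0.113,  0.355, -0.597]), 'torque': array([-0.022,  0.   ,  0.098]), 'width': np.float64(0.06)}
[-0.43007426 -1.11068289  0.07792361] 0.8152538679298507
```

jog_arm:
  plan:
    - [[60,-0.37,-0.95,0.07,-0.815],[60,-0.37,-0.95,0.07,-0.815],[60,-0.37,-0.95,0.07,-0.815],[60,-0.37,-0.95,0.07,-0.815],[60,-0.37,-0.95,0.07,-0.815],[60,-0.37,-0.95,0.07,-0.815],[60,-0.37,-0.95,0.07,-0.815],[60,-0.37,-0.95,0.07,-0.815],[60,-0.37,-0.95,0.07,-0.815],[60,-0.37,-0.95,0.07,-0.815],[60,-0.37,-0.95,0.07,-0.815],[60,-0.37,-0.95,0.07,-0.815],[60,-0.37,-0.95,0.07,-0.815],[60,-0.37,-0.95,0.07,-0.815],[60,-0.37,-0.95,0.07,-0.815],[60,-0.37,-0.95,0.07,-0.815],[60,-0.37,-0.95,0.07,-0.815],[60,-0.37,-0.95,0.07,-0.815],[60,-0.37,-0.95,0.07,-0.815],[60,-0.37,-0.95,0.07,-0.815]]

```text
time_s: 4.57
tool_pos: [0.5334, -0.1403, 0.2419]
eef_rot: [180.0, -0.0, 93.6]
force: [0.3, 0.2, 0.7]
width: 0.0597
```

Run:
```python
from h import *
o,R=state(); print({k:np.round(v,3) for k,v in o.items()})
t=tcp(19.6);hi=t.copy(); hi[2]=.20
print(shift(hi),-(96.3-o['eef_rot'][2])/180)
```

```text
{'time_s': np.float64(4.567), 'joint_pos': array([ 25.228,  14.003, -20.109, 106.776,   5.501,  60.154,   6.552]), 'qvel': array([ 10.277,   1.084, -12.065,  -0.729,   3.609,   0.606,  82.118]), 'joint_torque': array([-2.3410e+00, -7.2393e+01, -1.5210e+00, -4.4678e+01, -1.9200e-01,
       -3.5000e-02, -4.7710e+00]), 'tool_pos': array([ 0.533, -0.14 ,  0.242]), 'eef_rot': array([ 1.79995e+02, -1.00000e-03,  9.36250e+01]), 'force': array([0.255, 0.16 , 0.715]), 'torque': array([-0.009,  0.001,  0.04 ]), 'width': np.float64(0.06)}
[0.14185011 0.09961514 0.16753786] -0.014860622151720786
```

jog_arm:
  plan:
    - [[60,0.14,0.1,0.1,-0.01],[60,0.14,0.1,0.16,-0.01],[60,0.14,0.1,0.16,-0.01],[60,0.14,0.1,0.16,-0.01]]

```text
time_s: 4.9
tool_pos: [0.5561, -0.1037, 0.2012]
eef_rot: [-179.9, -0.0, 95.0]
force: [0.0, -0.7, 0.5]
width: 0.0598
```

Run:
```python
from h import *
o,R=state(); print({k:np.round(v,3) for k,v in o.items() if k not in('joint_torque','qvel')})
t=tcp(19.6)
print(shift(t))
snap('top','top1'); snap('side','side1')
a=cv2.imread('pics/top1.png')[150:330,150:400]; b=cv2.imread('pics/side1.png')[120:300,220:440]
cv2.imwrite('pics/tz1.png',cv2.resize(a,None,fx=3,fy=3)); cv2.imwrite('pics/sz1.png',cv2.resize(b,None,fx=3,fy=3))
```

```text
{'time_s': np.float64(4.9), 'joint_pos': array([ 21.559,  17.903, -21.123, 107.319,   7.625,  56.251,   2.156]), 'tool_pos': array([ 0.556, -0.104,  0.201]), 'eef_rot': array([-1.79901e+02, -3.80000e-02,  9.50460e+01]), 'force': array([ 0.013, -0.691,  0.472]), 'torque': array([ 0.039,  0.001, -0.02 ]), 'width': np.float64(0.06)}
[1.28149954e-03 2.72167048e-04 3.19550951e-01]
```

View pics/tz1.png

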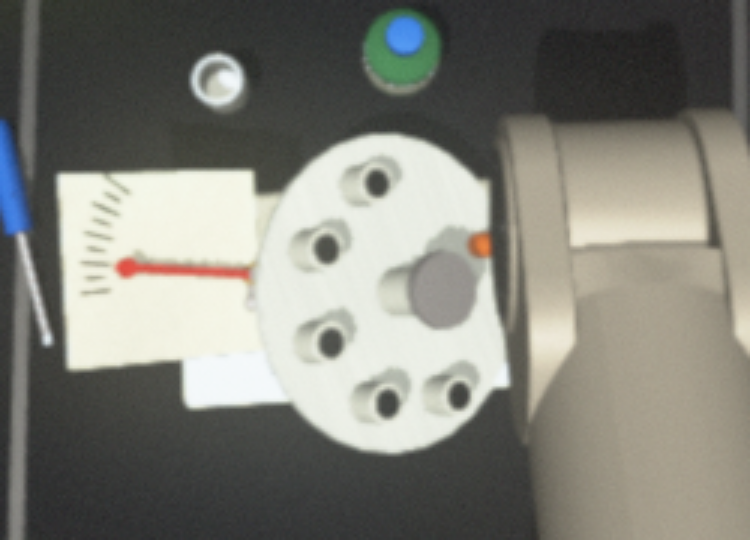

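View pics/sz1.png

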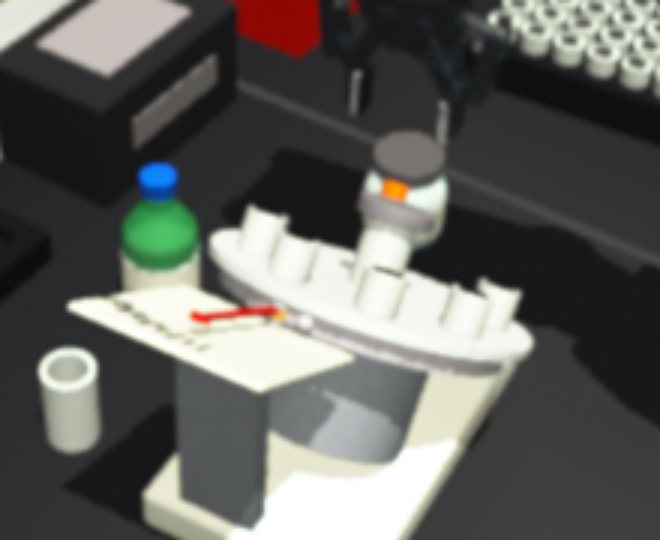

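jog_arm:
  plan:
    - [[60,0,0,0.1,0],[60,0,0,0.2,0],[60,0,0,0.28,0],[60,0,0,0.32,0],[60,0,0,0.32,0]]
  newtons: 20

```text
time_s: 5.42
tool_pos: [0.5557, -0.1045, 0.1208]
eef_rot: [-179.9, -0.0, 94.8]
force: [-0.9, 0.2, -0.3]
width: 0.0599
```

```bash
cat >> h.py <<'E'
def look(tag):
    o,R=state(); print({k:np.round(v,3).tolist() for k,v in o.items() if k in('time_s','tool_pos','eef_rot','force','width')})
    ct=snap('top','t_'+tag); cs=snap('side','s_'+tag)
    a=cv2.imread(f'pics/t_{tag}.png')[170:310,150:350]; b=cv2.imread(f'pics/s_{tag}.png')[130:290,230:410]
    a=cv2.resize(a,(790,553),interpolation=cv2.INTER_CUBIC)[:, :400]; b=cv2.resize(b,None,fx=2.2,fy=2.2,interpolation=cv2.INTER_CUBIC)
    h=max(a.shape[0],b.shape[0]); im=np.zeros((h,a.shape[1]+b.shape[1],3),np.uint8); im[:a.shape[0],:a.shape[1]]=a; im[:b.shape[0],a.shape[1]:]=b
    cv2.imwrite(f'pics/c_{tag}.png',im); return ct,cs
E
python3 - <<'E'
from h import *
look('2')
E
```

```text
{'time_s': 5.417, 'tool_pos': [0.556, -0.104, 0.121], 'eef_rot': [-179.89, -0.015, 94.846], 'force': [-0.91, 0.168, -0.26], 'width': 0.06}
```

View pics/c_2.png

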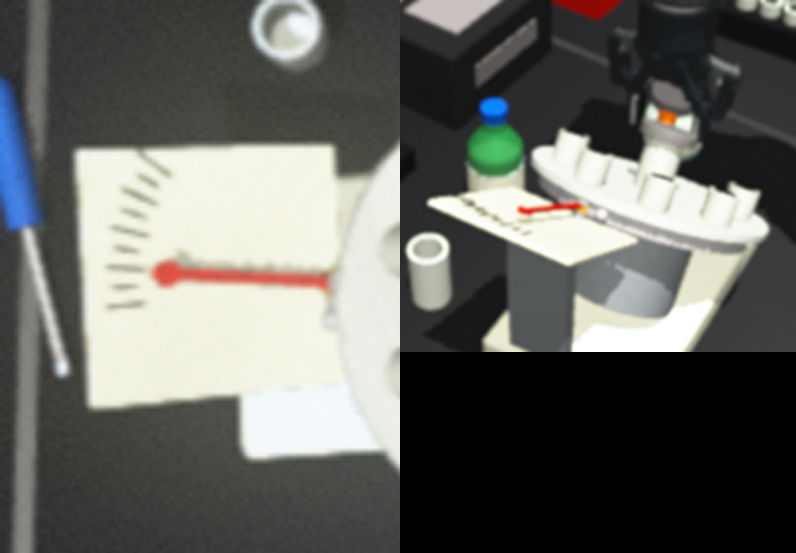

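jog_arm:
  plan:
    - [[10,0,0,0,0],[10,0,0,0,0],[10,0,0,0,0],[10,0,0,0,0],[10,0,0,0,0],[10,0,0,0,0]]
  newtons: 25

```text
time_s: 6.02
tool_pos: [0.557, -0.1041, 0.1227]
eef_rot: [179.9, 0.0, 94.8]
force: [-0.5, -2.4, 7.6]
width: 0.0191
```

```bash
cat >> h.py <<'E'
def gauge(tag):
    """red pointer angle in px top & side image: direction in deg and overlay angle via ray->pointer plane"""
    out=[]
    hub,D=mix(P0); piv=hub+D@[.111,-.020,-.017]; up=piv+D[:,2]*0.0
    for n in('top','side'):
        c=manip.camera(n); im=c['color']; cv2.imwrite(f'pics/{n}_{tag}.png',cv2.cvtColor(im,cv2.COLOR_RGB2BGR))
        a=im.astype(int); m=(a[...,0]>110)&(a[...,1]<0.5*a[...,0])&(a[...,2]<0.5*a[...,0])
        u0=proj(c,piv+D@[.06,0,0])[0]; yy,xx=np.nonzero(m); k=np.hypot(xx-u0[0],yy-u0[1])<48; xx,yy=xx[k],yy[k]
        if len(xx)<8: out.append((n,None,len(xx))); continue
        K=np.array([[c['fx'],0,c['cx']],[0,c['fy'],c['cy']],[0,0,1.]])
        q=cv2.undistortPoints(np.stack([xx,yy],1).astype(float).reshape(-1,1,2),K,np.array(c['D'],float)).reshape(-1,2)
        W=np.array(c['world_from_camera']); d=(np.c_[q[:,0],-q[:,1],-np.ones(len(q))])@W[:3,:3].T; o=W[:3,3]
        t=((piv-o)@D[:,2])/(d@D[:,2]); X=(o+d*t[:,None]-piv)@D
        X=X[(X[:,0]>-.03)&(X[:,0]<.13)&(abs(X[:,1])<.08)]
        # tip: farthest red
        f=X[X[:,0]>np.percentile(X[:,0],85)].mean(0)
        vx,vy,x0,y0=cv2.fitLine(X[:,:2].astype(np.float32),cv2.DIST_HUBER,0,.01,.01).ravel()
        out.append((n,len(X),'line',round(float(-np.arctan(vy/vx)),3),'tip',f[:2].round(4).tolist()))
    return out
E
python3 - <<'E'
from h import *
o,R=state(); print({k:np.round(v,3).tolist() for k,v in o.items() if k in('time_s','tool_pos','eef_rot','force','width')})
for g in gauge('3'): print(g)
E
```

```text
{'time_s': 6.017, 'tool_pos': [0.557, -0.104, 0.123], 'eef_rot': [179.928, 0.033, 94.847], 'force': [-0.51, -2.377, 7.606], 'width': 0.019}
('top', 78, 'line', 0.115, 'tip', [0.1002, -0.0157])
('side', 60, 'line', 0.093, 'tip', [0.0861, -0.0225])
```

```bash
cat >> h.py <<'E'
def table(a,steps,yaw=94.85):
    R=Rn.from_euler('xyz',[180,0,yaw],degrees=True).as_matrix()
    return [[10]+((R.T@(tcp(a+s)-tcp(a)))/.25).round(3).tolist()+[0] for s in steps]
E
python3 - <<'E'
from h import *
for a in np.arange(19.6,375,20): print(round(a,1),[[ [float(v) for v in r] for r in table(a,[5,10,15,20])]])
E
```

```text
19.6 [[[10.0, 0.01, 0.027, -0.006, 0.0], [10.0, 0.022, 0.053, -0.014, 0.0], [10.0, 0.035, 0.078, -0.023, 0.0], [10.0, 0.05, 0.101, -0.033, 0.0]]]
39.6 [[[10.0, 0.017, 0.022, -0.011, 0.0], [10.0, 0.035, 0.041, -0.024, 0.0], [10.0, 0.055, 0.059, -0.037, 0.0], [10.0, 0.076, 0.075, -0.052, 0.0]]]
59.6 [[[10.0, 0.022, 0.013, -0.015, 0.0], [10.0, 0.044, 0.024, -0.031, 0.0], [10.0, 0.068, 0.033, -0.047, 0.0], [10.0, 0.092, 0.039, -0.063, 0.0]]]
79.6 [[[10.0, 0.024, 0.003, -0.017, 0.0], [10.0, 0.048, 0.004, -0.034, 0.0], [10.0, 0.073, 0.003, -0.051, 0.0], [10.0, 0.097, -0.002, -0.068, 0.0]]]
99.6 [[[10.0, 0.024, -0.007, -0.017, 0.0], [10.0, 0.047, -0.016, -0.033, 0.0], [10.0, 0.069, -0.028, -0.049, 0.0], [10.0, 0.09, -0.042, -0.064, 0.0]]]
119.6 [[[10.0, 0.02, -0.016, -0.014, 0.0], [10.0, 0.039, -0.035, -0.028, 0.0], [10.0, 0.057, -0.055, -0.041, 0.0], [10.0, 0.073, -0.077, -0.052, 0.0]]]
139.6 [[[10.0, 0.014, -0.024, -0.01, 0.0], [10.0, 0.027, -0.049, -0.02, 0.0], [10.0, 0.038, -0.075, -0.028, 0.0], [10.0, 0.046, -0.103, -0.034, 0.0]]]
159.6 [[[10.0, 0.007, -0.028, -0.005, 0.0], [10.0, 0.01
[... 898 characters left out ...]
0], [10.0, -0.047, 0.016, 0.033, 0.0], [10.0, -0.069, 0.028, 0.049, 0.0], [10.0, -0.09, 0.042, 0.064, 0.0]]]
299.6 [[[10.0, -0.02, 0.016, 0.014, 0.0], [10.0, -0.039, 0.035, 0.028, 0.0], [10.0, -0.057, 0.055, 0.041, 0.0], [10.0, -0.073, 0.077, 0.052, 0.0]]]
319.6 [[[10.0, -0.014, 0.024, 0.01, 0.0], [10.0, -0.027, 0.049, 0.02, 0.0], [10.0, -0.038, 0.075, 0.028, 0.0], [10.0, -0.046, 0.103, 0.034, 0.0]]]
339.6 [[[10.0, -0.007, 0.028, 0.005, 0.0], [10.0, -0.011, 0.057, 0.009, 0.0], [10.0, -0.014, 0.087, 0.011, 0.0], [10.0, -0.015, 0.117, 0.012, 0.0]]]
359.6 [[[10.0, 0.002, 0.03, -0.001, 0.0], [10.0, 0.005, 0.059, -0.003, 0.0], [10.0, 0.011, 0.088, -0.006, 0.0], [10.0, 0.019, 0.116, -0.011, 0.0]]]
```

jog_arm:
  plan:
    - [[10,0.01,0.027,-0.006,0],[10,0.022,0.053,-0.014,0],[10,0.035,0.078,-0.023,0],[10,0.05,0.101,-0.033,0],[10,0.05,0.101,-0.033,0]]

```text
time_s: 6.53
tool_pos: [0.5819, -0.0892, 0.1316]
eef_rot: [179.9, 0.0, 94.9]
force: [-1.8, -2.4, 14.8]
width: 0.019
```

```bash
cat > g.py <<'E'
from h import *
import sys
tag=sys.argv[1]
o,R=state(); print({k:np.round(v,4).tolist() for k,v in o.items() if k in('time_s','tool_pos','force','width')})
for g in gauge(tag): print(g)
w=o['tool_pos']+[0,0,.011]; hub,D=mix(P0); q=(w-hub)@D; print('theta',np.degrees(np.arctan2(-q[1],-q[0])).round(1),'r',np.hypot(q[0],q[1]).round(4),'h',q[2].round(4))
a=cv2.imread(f'pics/top_{tag}.png')[180:320,160:350]; a=cv2.resize(a,None,fx=2.1,fy=2.1,interpolation=cv2.INTER_CUBIC)
b=cv2.imread(f'pics/side_{tag}.png')[150:290,225:415]; b=cv2.resize(b,None,fx=2.1,fy=2.1,interpolation=cv2.INTER_CUBIC)
cv2.imwrite(f'pics/c_{tag}.png',np.hstack([a,b]))
E
python3 g.py a40
```

```text
{'time_s': 6.5333, 'tool_pos': [0.5819, -0.0892, 0.1316], 'force': [-1.7842, -2.3773, 14.7741], 'width': 0.019}
('top', 77, 'line', 0.199, 'tip', [0.0989, -0.0239])
('side', 69, 'line', 0.147, 'tip', [0.0818, -0.0311])
theta 40.7 r 0.0857 h 0.059
```

View pics/c_a40.png

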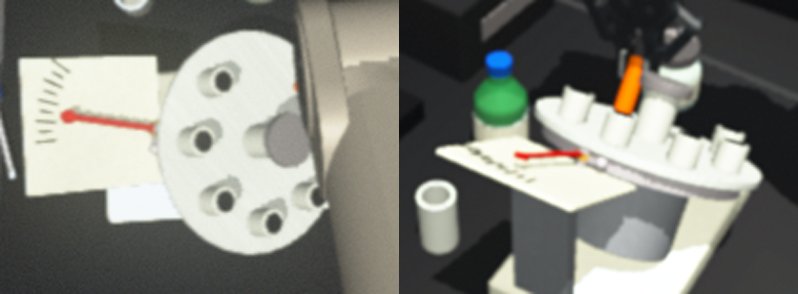

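jog_arm:
  plan:
    - [[10,0.017,0.022,-0.014,0],[10,0.035,0.041,-0.028,0],[10,0.055,0.059,-0.042,0],[10,0.076,0.075,-0.057,0],[10,0.076,0.075,-0.057,0]]

```text
time_s: 7.05
tool_pos: [0.5991, -0.0676, 0.1457]
eef_rot: [179.9, 0.0, 94.9]
force: [-0.1, -2.2, 9.4]
width: 0.019
```

```bash
python3 g.py a60
```

```text
{'time_s': 7.05, 'tool_pos': [0.5991, -0.0676, 0.1457], 'force': [-0.1497, -2.1552, 9.3882], 'width': 0.019}
('top', 69, 'line', 0.012, 'tip', [0.101, -0.0049])
('side', 60, 'line', -0.023, 'tip', [0.087, -0.0118])
theta 61.5 r 0.0856 h 0.0593
```

View pics/c_a60.png

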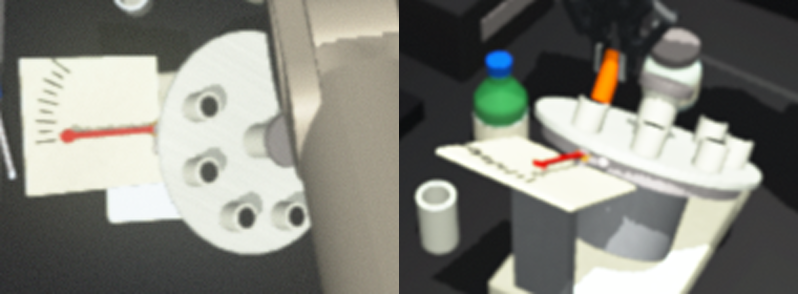

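Run:
```python
from h import *
print([[[float(v) for v in r] for r in table(59.6,range(5,85,5))]])
```

```text
[[[10.0, 0.022, 0.013, -0.015, 0.0], [10.0, 0.044, 0.024, -0.031, 0.0], [10.0, 0.068, 0.033, -0.047, 0.0], [10.0, 0.092, 0.039, -0.063, 0.0], [10.0, 0.116, 0.042, -0.08, 0.0], [10.0, 0.14, 0.043, -0.097, 0.0], [10.0, 0.164, 0.042, -0.114, 0.0], [10.0, 0.188, 0.037, -0.131, 0.0], [10.0, 0.212, 0.03, -0.148, 0.0], [10.0, 0.235, 0.021, -0.164, 0.0], [10.0, 0.257, 0.009, -0.18, 0.0], [10.0, 0.278, -0.005, -0.195, 0.0], [10.0, 0.299, -0.021, -0.209, 0.0], [10.0, 0.318, -0.039, -0.223, 0.0], [10.0, 0.335, -0.06, -0.236, 0.0], [10.0, 0.351, -0.082, -0.247, 0.0]]]
```

jog_arm:
  plan:
    - [[10,0.022,0.013,-0.018,0],[10,0.044,0.024,-0.034,0],[10,0.068,0.033,-0.05,0],[10,0.092,0.039,-0.066,0],[10,0.116,0.042,-0.083,0],[10,0.14,0.043,-0.1,0],[10,0.164,0.042,-0.117,0],[10,0.188,0.037,-0.134,0],[10,0.212,0.03,-0.151,0],[10,0.235,0.021,-0.167,0],[10,0.235,0.021,-0.167,0]]

```text
time_s: 8.07
tool_pos: [0.5972, -0.0084, 0.1872]
eef_rot: [-180.0, 0.0, 94.9]
force: [-2.6, -4.3, 6.4]
width: 0.019
```

```bash
python3 g.py a110
```

```text
{'time_s': 8.0667, 'tool_pos': [0.5972, -0.0084, 0.1872], 'force': [-2.6334, -4.2634, 6.4315], 'width': 0.019}
('top', 67, 'line', 0.009, 'tip', [0.1013, -0.0048])
('side', 60, 'line', -0.023, 'tip', [0.087, -0.0118])
theta 111.4 r 0.0858 h 0.0594
```

View pics/c_a110.png

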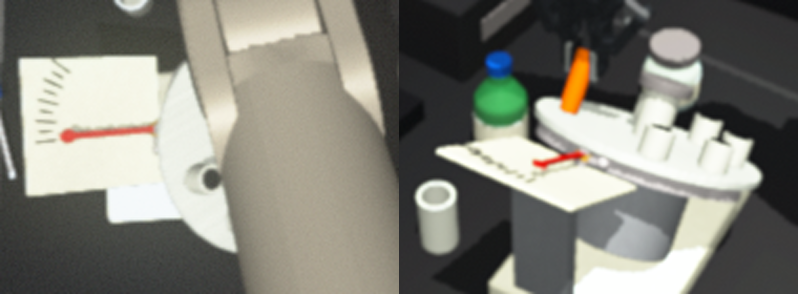

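Run:
```python
from h import *
print([[[float(v) for v in r] for r in table(109.6,range(5,105,5))]])
```

```text
[[[10.0, 0.022, -0.012, -0.016, 0.0], [10.0, 0.044, -0.026, -0.031, 0.0], [10.0, 0.064, -0.042, -0.045, 0.0], [10.0, 0.083, -0.06, -0.059, 0.0], [10.0, 0.1, -0.081, -0.072, 0.0], [10.0, 0.116, -0.103, -0.083, 0.0], [10.0, 0.13, -0.127, -0.094, 0.0], [10.0, 0.143, -0.152, -0.103, 0.0], [10.0, 0.154, -0.178, -0.111, 0.0], [10.0, 0.163, -0.206, -0.117, 0.0], [10.0, 0.169, -0.234, -0.123, 0.0], [10.0, 0.174, -0.263, -0.126, 0.0], [10.0, 0.177, -0.293, -0.129, 0.0], [10.0, 0.177, -0.322, -0.13, 0.0], [10.0, 0.175, -0.352, -0.129, 0.0], [10.0, 0.172, -0.381, -0.127, 0.0], [10.0, 0.166, -0.41, -0.123, 0.0], [10.0, 0.158, -0.438, -0.118, 0.0], [10.0, 0.148, -0.466, -0.112, 0.0], [10.0, 0.137, -0.492, -0.104, 0.0]]]
```

jog_arm:
  plan:
    - [[10,0.022,-0.012,-0.016,0],[10,0.044,-0.026,-0.031,0],[10,0.064,-0.042,-0.045,0],[10,0.083,-0.06,-0.059,0],[10,0.1,-0.081,-0.072,0],[10,0.116,-0.103,-0.083,0],[10,0.13,-0.127,-0.094,0],[10,0.143,-0.152,-0.103,0],[10,0.143,-0.152,-0.103,0]]

```text
time_s: 8.92
tool_pos: [0.555, 0.0233, 0.2119]
eef_rot: [-179.9, 0.0, 94.9]
force: [-3.7, -2.7, -2.6]
width: 0.019
```

```bash
python3 g.py a150
```

```text
{'time_s': 8.9167, 'tool_pos': [0.555, 0.0233, 0.2119], 'force': [-3.6882, -2.66, -2.5989], 'width': 0.019}
('top', 58, 'line', 0.386, 'tip', [0.0935, -0.0416])
('side', 78, 'line', 0.358, 'tip', [0.0762, -0.0491])
theta 151.1 r 0.0857 h 0.0589
```

View pics/c_a150.png

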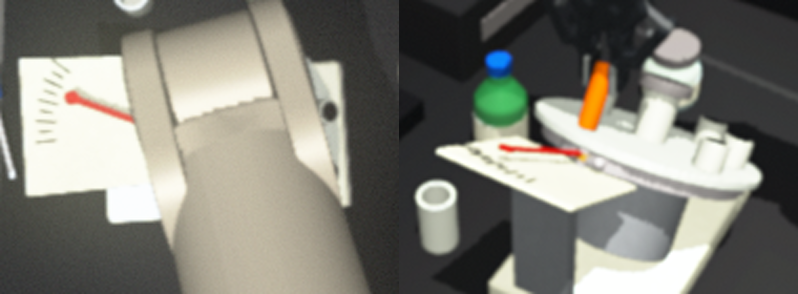

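jog_arm:
  plan:
    - [[10,0.005,-0.013,-0.004,0],[10,0.011,-0.026,-0.008,0],[10,0.011,-0.026,-0.008,0]]

```text
time_s: 9.27
tool_pos: [0.5489, 0.0251, 0.2136]
eef_rot: [-179.9, 0.0, 94.9]
force: [-4.7, -1.2, -8.8]
width: 0.019
```

```bash
python3 g.py a155;  python3 - <<'E'
from h import *
for a in (154.6,159.6,164.6,169.6): print([[[float(v) for v in r] for r in table(a,[2.5,5])]])
E
```

```text
{'time_s': 9.2667, 'tool_pos': [0.5489, 0.0251, 0.2136], 'force': [-4.679, -1.2098, -8.8345], 'width': 0.019}
('top', 50, 'line', 0.418, 'tip', [0.0927, -0.0446])
('side', 78, 'line', 0.389, 'tip', [0.0725, -0.0527])
theta 155.5 r 0.0857 h 0.0589
[[[10.0, 0.005, -0.014, -0.003, 0.0], [10.0, 0.009, -0.028, -0.007, 0.0]]]
[[[10.0, 0.004, -0.014, -0.003, 0.0], [10.0, 0.007, -0.028, -0.005, 0.0]]]
[[[10.0, 0.003, -0.014, -0.002, 0.0], [10.0, 0.005, -0.029, -0.004, 0.0]]]
[[[10.0, 0.002, -0.015, -0.001, 0.0], [10.0, 0.003, -0.029, -0.002, 0.0]]]
```

jog_arm:
  plan:
    - [[10,0.005,-0.014,-0.002,0],[10,0.009,-0.028,-0.004,0],[10,0.009,-0.028,-0.004,0]]

```text
time_s: 9.62
tool_pos: [0.5423, 0.0266, 0.2149]
eef_rot: [-180.0, 0.0, 94.9]
force: [-4.5, -2.6, -7.1]
width: 0.0191
```

```bash
python3 g.py a160
```

```text
{'time_s': 9.6167, 'tool_pos': [0.5423, 0.0266, 0.2149], 'force': [-4.501, -2.617, -7.1005], 'width': 0.0191}
('top', 45, 'line', 0.412, 'tip', [0.093, -0.0446])
('side', 83, 'line', 0.406, 'tip', [0.0725, -0.0533])
theta 160.1 r 0.0857 h 0.0587
```

jog_arm:
  plan:
    - [[10,0.004,-0.014,-0.002,0],[10,0.007,-0.028,-0.004,0],[10,0.007,-0.028,-0.004,0]]

```text
time_s: 9.97
tool_pos: [0.5354, 0.0276, 0.216]
eef_rot: [-180.0, 0.0, 94.9]
force: [-3.1, -3.9, -6.7]
width: 0.019
```

```bash
python3 g.py a165
```

```text
{'time_s': 9.9667, 'tool_pos': [0.5354, 0.0276, 0.216], 'force': [-3.0851, -3.9467, -6.6917], 'width': 0.019}
('top', 46, 'line', 0.387, 'tip', [0.094, -0.0415])
('side', 84, 'line', 0.359, 'tip', [0.0757, -0.0496])
theta 164.9 r 0.0857 h 0.0586
```

jog_arm:
  plan:
    - [[10,0.003,-0.014,-0.002,0],[10,0.005,-0.029,-0.003,0],[10,0.005,-0.029,-0.003,0]]

```text
time_s: 10.32
tool_pos: [0.5281, 0.0281, 0.2168]
eef_rot: [180.0, 0.0, 94.9]
force: [-2.9, -5.1, -6.3]
width: 0.0192
```

```bash
python3 g.py a170
```

```text
{'time_s': 10.3167, 'tool_pos': [0.5281, 0.0281, 0.2168], 'force': [-2.8978, -5.1333, -6.3361], 'width': 0.0192}
('top', 49, 'line', 0.32, 'tip', [0.0964, -0.0352])
('side', 77, 'line', 0.273, 'tip', [0.0784, -0.0435])
theta 169.8 r 0.0856 h 0.0585
```

Run:
```python
from h import *
th=np.array([151.1,155.5,160.1,164.9,169.8]); 
for y,z in (([.386,.418,.412,.387,.32],.0105),([.358,.389,.406,.359,.273],-.023),([.0416,.0446,.0446,.0415,.0352],.0048),([.0491,.0527,.0533,.0496,.0435],.0118)):
    y=np.array(y)-z
    for k in (1,2):
        f=lambda q:q[0]*np.cos(np.clip(np.pi*(th-q[1])/q[2],-np.pi/2,np.pi/2))**k-y
        r=least_squares(f,[.4,158,45*k],x_scale=[.1,1,10]); print(k,r.x.round(3),r.cost)
R=Rn.from_euler('xyz',[180,0,94.85],degrees=True).as_matrix()
b=np.array([.5281,.0281,.2168])
for t in ([.5354,.0276,.216],[.5423,.0266,.2149],[.5489,.0251,.2136],[.555,.0233,.2119],[.5454,.0260,.2144]): print((R.T@(np.array(t)-b)/.25).round(3))
```

```text
1 [  0.409 157.878  52.774] 1.5252264438285363e-05
2 [  0.409 157.852  73.091] 1.7849358257441296e-05
1 [  0.427 158.154  45.629] 5.4236868588309385e-05
2 [  0.428 158.127  62.776] 6.035436805700759e-05
1 [4.0000e-02 1.5794e+02 5.2261e+01] 2.7100873354812205e-09
2 [4.00000e-02 1.57916e+02 7.23280e+01] 4.590091488812949e-09
1 [4.20000e-02 1.58372e+02 5.07830e+01] 1.0807824905641433e-07
2 [4.20000e-02 1.58345e+02 7.02840e+01] 7.005079195458272e-08
[-0.004  0.029  0.003]
[-0.011  0.056  0.008]
[-0.019  0.082  0.013]
[-0.028  0.106  0.02 ]
[-0.014  0.068  0.01 ]
```

jog_arm:
  plan:
    - [[10,-0.004,0.029,0.003,0],[10,-0.011,0.056,0.008,0],[10,-0.019,0.082,0.013,0],[10,-0.028,0.106,0.02,0],[10,-0.028,0.106,0.02,0],[10,-0.022,0.09,0.015,0],[10,-0.017,0.076,0.012,0],[10,-0.014,0.068,0.01,0],[10,-0.014,0.068,0.01,0]]

```text
time_s: 11.17
tool_pos: [0.5453, 0.026, 0.2143]
eef_rot: [-180.0, 0.0, 94.8]
force: [-4.1, -5.0, -4.9]
width: 0.0191
```

```bash
python3 g.py b158
```

```text
{'time_s': 11.1667, 'tool_pos': [0.5453, 0.026, 0.2143], 'force': [-4.1478, -5.0269, -4.9336], 'width': 0.0191}
('top', 49, 'line', 0.409, 'tip', [0.0927, -0.0446])
('side', 79, 'line', 0.395, 'tip', [0.073, -0.0538])
theta 158.1 r 0.0857 h 0.0587
```

View pics/c_b158.png

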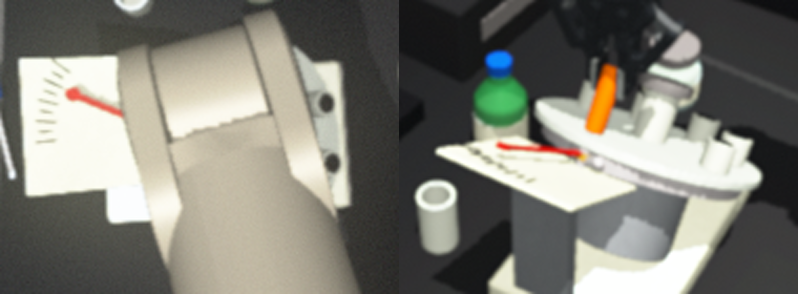

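jog_arm:
  plan:
    - [[24,0,0,0,0],[30,0,0,0,0],[45,0,0,0,0],[60,0,0,0,0],[60,0,0,0,0],[60,0,0,0,0]]

```text
time_s: 11.77
tool_pos: [0.5461, 0.0264, 0.2142]
eef_rot: [180.0, -0.0, 94.9]
force: [-0.1, -0.6, 0.3]
width: 0.06
```

```bash
python3 g.py r1
```

```text
{'time_s': 11.7667, 'tool_pos': [0.5461, 0.0264, 0.2142], 'force': [-0.1121, -0.6318, 0.3227], 'width': 0.06}
('top', 49, 'line', 0.412, 'tip', [0.0927, -0.0446])
('side', 79, 'line', 0.395, 'tip', [0.073, -0.0538])
theta 157.6 r 0.0863 h 0.0585
```

View pics/c_r1.png

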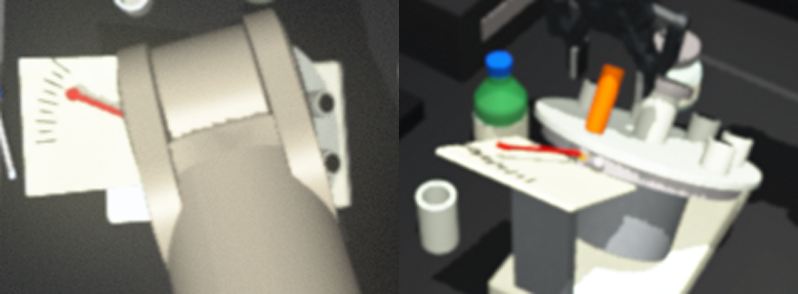

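jog_arm:
  plan:
    - [[60,0,0,-0.08,0],[60,0,0,-0.2,0],[60,0,0,-0.35,0],[60,0,0,-0.45,0],[60,-0.2,0,-0.45,0],[60,-0.35,0,-0.45,0],[60,-0.5,0,-0.45,0],[60,-0.65,0,-0.45,0],[60,-0.8,0,-0.45,0],[60,-0.9,0,-0.45,0],[60,-0.9,0,-0.45,0],[60,-0.9,0,-0.45,0]]

```text
time_s: 12.87
tool_pos: [0.5648, -0.1995, 0.3262]
eef_rot: [-180.0, -0.0, 94.7]
force: [0.5, 1.0, -0.4]
width: 0.0597
```

```bash
python3 g.py r2
python3 - <<'E'
import cv2
a=cv2.imread('pics/top_r2.png')[130:330,120:420]; cv2.imwrite('pics/r2z.png',cv2.resize(a,None,fx=2.6,fy=2.6,interpolation=cv2.INTER_CUBIC))
E
```

```text
{'time_s': 12.8667, 'tool_pos': [0.5648, -0.1995, 0.3262], 'force': [0.5032, 1.0239, -0.4114], 'width': 0.0597}
('top', 72, 'line', 0.419, 'tip', [0.0925, -0.0453])
('side', 81, 'line', 0.404, 'tip', [0.073, -0.0538])
theta 32.6 r 0.0495 h 0.2802
```

View pics/r2z.png

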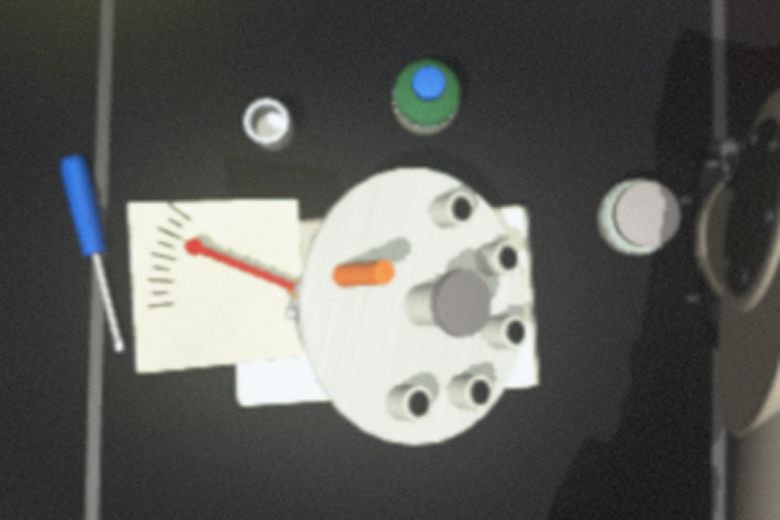

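```bash
python3 -c "
from h import *
print(manip.get_obs()['qvel'].round(2)); print(manip.job_done())"
```

```text
[-0.74 -0.38 -0.45  0.19 -0.04 -0.07 -0.04]
the job is handed in; nothing more can be done
None
```

The disc is stopped with the higher spot on the feeler, and I handed the job in with the gripper open and clear of the mixer. I held the crank post with the tool pointing straight down and led the disc counter-clockwise at about 1 rad/s, from 20° to 170°.

- **First swell (crank near 32–35°):** the largest reading I sampled was about 0.19 rad. I did not stop at its top; from the samples I estimate it at 0.2–0.27 rad.
- **Second swell (crank near 158°):** this reads about 0.41 rad. I sampled both flanks, and fits to the two cameras put its top at 157.9–158.4°. That is about 126° from the first swell, as described.
- **Final position:** I turned back to 151°, then forward again to 158° and let go.
- **Checks after letting go:** the pointer read about 0.41 rad before release, after release and after the arm moved away. The loose things stood where they were in the first pictures.

The two cameras disagreed by about 0.03 rad on the pointer's zero, which I allowed for. They agreed on where the top lies to within about half a degree. I did not turn the disc a full circle, because both swells had been found. The task took about 13 s, and the only forces I saw at the wrist were small, up to about 15 N.

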